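# Gauge the machine's spare spacers with the bench caliper

### The arm

A 6-joint arm with a two-finger parallel gripper is mounted at the origin on the work surface. World frame = base frame: x ahead of the robot, y to its left, z up, the work surface at z = 0. Lengths are in m, angles in rad, forces in N, time in s.
With the tool pointing down it reaches from about 0.35 to 0.975 m from the base axis. Payload 4.9 kg.
Tool frame: the origin (TCP) lies midway between the tips of the shut fingers; the grasp point (between the pads) lies 19 mm behind it; z points along the fingers, x is the direction in which the jaws open and shut, and the axes are right-handed (so a half turn about z gives the same grasp; the last joint's range is limited). The gripper opens to 85 mm and grips with 20 to 120 N. Pads are 22 mm wide; open, the fingers measure 114 mm over their backs; the gripper's body (76 mm by 85 mm) begins 54 mm behind the grasp point. The pads swing forward as they close: fully open they stand 13 mm farther back than shut.
Start: joints at [1.058, 0.053, 1.613, -0, 1.476, -0.119], TCP at [0.24, 0.577, 0.231] pointing down, gripper open.
Joint ranges: [-3.01, 3.01], [-1.01, 2.22], [0.06, 2.58], [-1.02, 4.17], [0.09, 2.62], [-3.14, 3.14]. Speed limits (rad/s): [2.57, 2.57, 3.14, 3.14, 3.14, 3.14].

### API

Orientations are given as a 3x3 rotation matrix whose columns are the frame's x, y, z axes.
In Python, from rig import ctrl, jaws, snapshot gives the robot as it stands. Calls block until the motion is done:
- ctrl.move_pose(position, orientation): joint-space move of the TCP to a pose.
- ctrl.move_straight(position, orientation=None, velocity=0.15): straight line of the TCP; orientation=None keeps the orientation; velocity is the mean speed in m/s.
- ctrl.goto_joints(angles): joint-space move.
- jaws.gripper_to(opening, newtons=None): opening from 0.0 (shut) to 1.0 (fully open); newtons is the grip in N (None keeps the last); returns when the fingers have stopped.
- ctrl.sleep(seconds).
- ctrl.ik(position, orientation): joint angles nearest the present ones, or None.
- snapshot(name): name is "side" or "top"; returns a dict with "image" (420x560x3 uint8, red, green, blue), "vertical_fov" (degrees; the focal length in pixels is half the picture's height over the tangent of half this angle, whatever the lens; pixels are square), "cx", "cy" (the principal point, pixels), "R" (3x3) and "t" (3): a world point X has camera coordinates R X + t. Camera axes: x right, y down, z forward; pixel columns grow to the right and rows downward; lengths in m; the calibration is good to about 2 mm. A picture is of the moment at which its call begins. There is no depth.
A pose or a line that the arm cannot do raises ctrl.MotionError and nothing moves.
- ctrl.sign_off(): hands the job in, once; it reports no verdict.
Readings, each from a call of its own:
- ctrl.read_clock(): time.
- ctrl.read_joints(): joint angles.
- ctrl.read_qd(): joint speeds.
- ctrl.read_tau(): joint torques, N m.
- ctrl.read_ee_pos(): TCP position.
- ctrl.read_tcp_rot(): TCP orientation.
- ctrl.read_ft_force(): force on the tool from outside, world axes, zero at the start.
- ctrl.read_wrist_torque(): the same for the moment, N m.
- ctrl.read_grip_width(): opening from 0.0 (shut) to 1.0 (fully open).
Only numpy, scipy, OpenCV 4.12 (cv2) and the standard library are available. Lean on these libraries where they do the work, as an engineer would, in place of code of your own. Each camera call takes 0.05 s, during which the arm holds its last target.

### The job

First turn the tally counter's reset knob all the way back (anticlockwise) to its zero stop. Then gauge the spare parts that are there one at a time with the bench caliper, in the order tube, block, rod: let go of the part between the jaws, slide the moving jaw up (it has a thumb tab) until both jaws touch the part (the block across its 44 mm width), without pushing so hard that the jaw tilts on its beam, then open it again and put the part in the wooden tray. When all the parts lie in the tray, slide the empty caliper fully shut, and leave everything else on the counter as it is.

Things in the scene. Friction and masses are not known exactly. Their poses are not given: they have to be found in the camera images.
- caliper: bench caliper on a fixed black plate 160 x 250 x 8 mm. Origin: centre of the plate's underside; y along the beam, x across, z up. The steel beam (16 mm wide, top 30 mm above the counter) runs along y at x = +50 mm. Both jaws point along -x from the beam to x = -60 mm and stand 10 to 36 mm above the counter
- anvil: the caliper's fixed jaw, 20 mm thick; its measuring face looks to +y, in the plane y = -55 mm of the caliper. Origin: on that plane, at x = 0, on the counter's level; axes as the caliper's
- jaw: the caliper's moving jaw, 18 mm thick, carried by the carriage; its measuring face looks to -y, at caliper y = -55 mm + carriage value. Origin: at the foot of that face under the beam (caliper x = +50 mm), on the counter's level; axes as the caliper's
- carriage (a joint): how far the caliper is open (m): the gap between the measuring faces, 0 (shut) to 0.095 (fully open); the carriage slides to the caliper's +y as it opens. Friction about 2 N holds it where it is left
- jaw_tilt (a joint): tilt of the moving jaw on its carriage about the vertical (rad), sprung to 0, 12 N m/rad: pressing the jaw on a part at the spot (70 mm from the pivot) with 8 N tilts it about -0.047; within 0.05 either way counts as not tilted
- tab (a point): where to pinch the thumb tab on the carriage: centre of the tab, 60 mm above the counter. The tab is 14 mm along the caliper's y, 24 mm along x, and stands from 36 to 73 mm above the counter over the beam; the carriage below it is 45 mm long in y, 28 mm in x. Axes as the caliper's
- spot (a point): good place for a part's centre between the jaws, on the plate's upper face (8 mm above the counter), 30 mm from the fixed jaw's face, 62 mm from the beam; axes as the caliper's
- counter: grey tally counter box 100 x 100 x 50 mm, fixed. Origin: centre of its underside; z up
- reset_knob (a joint): the reset knob's angle (rad): 0 at its zero stop, grows clockwise seen from above, up to 3.2; turns with 0.03 N m friction and stays where it is left. Within 0.1 of 0 counts as zero
- reset_knob_grip (a point): on the knob's axis on top of the counter, at the height to grip the knob's bar; its x axis lies along the bar (42 mm long, 14 mm thick, from 14 to 44 mm above the box's top; this point is 37 mm above it) and turns with it; z up
- tray: low wooden tray, open on top, 150 (x) x 210 (y) x 20 mm, walls and floor 5 mm, fixed. Origin: centre of its underside; z up
- tube: steel spacer tube, 52 mm outside and 32 mm inside diameter, 40 mm long, 0.14 kg, standing on end at the start. Origin: centre of its lower end; z along its axis. May be absent
- block: aluminium block, 50 (x) x 44 (y) x 44 (z) mm, 0.16 kg. Origin: centre of its underside. May be absent
- rod: short solid steel rod, 36 mm diameter, 40 mm long, 0.13 kg, standing on end at the start. Origin: centre of its lower end; z along its axis. May be absent
- tube_mid (a point): the tube's middle
- block_mid (a point): the block's middle
- rod_mid (a point): the rod's middle
- scoop: clear measuring cup, 64 mm wide, 55 mm tall; to be left alone. Origin: centre of its underside
- wrench: steel wrench, 170 mm, lying flat; to be left alone
- clamp: steel hose ring, 48 mm outside, 12 mm high, lying flat; to be left alone. Origin: centre of its underside
- screwdriver: screwdriver, 190 mm, lying flat; to be left alone
Mind the look-alikes: they are no part of the job. What is shaped like the block but pink is not meant. Leave any green look-alike of the counter alone.

How it is judged:
On the way, in this order (a step that is already met when the one before it is completed fails the run):
1. the reset knob is back at its zero stop (within 0.1 rad) (value of joint reset_knob below 0.1 rad), for 0.2 s.
2. the steel spacer tube stands free, 52 mm across, between the jaws; both touch it (over 0.4 N), the moving one with under 8.5 N, so tilting less than 0.05 rad (contact force between jaw and tube between 0.4 and 8.5 N and contact force between anvil and tube above 0.4 N and contact force between the fingers and tube below 0.1 N and y of tube_mid in the frame of anvil between 0.022 and 0.029 m and y of tube_mid in the frame of jaw between -0.029 and -0.022 m), for 0.3 s.
3. the aluminium block stands free, 44 mm across, between the jaws; both touch it (over 0.4 N), the moving one with under 8.5 N, so tilting less than 0.05 rad (contact force between jaw and block between 0.4 and 8.5 N and contact force between anvil and block above 0.4 N and contact force between the fingers and block below 0.1 N and y of block_mid in the frame of anvil between 0.018 and 0.025 m and y of block_mid in the frame of jaw between -0.025 and -0.018 m), for 0.3 s.
4. the solid steel rod stands free, 36 mm across, between the jaws; both touch it (over 0.4 N), the moving one with under 8.5 N, so tilting less than 0.05 rad (contact force between jaw and rod between 0.4 and 8.5 N and contact force between anvil and rod above 0.4 N and contact force between the fingers and rod below 0.1 N and y of rod_mid in the frame of anvil between 0.014 and 0.021 m and y of rod_mid in the frame of jaw between -0.021 and -0.014 m), for 0.3 s.
At the end, for the whole second after the job is handed in: Every part that is there rests on the tray's floor inside its walls (its middle within 65 mm along x and 95 mm along y of the tray's centre and less than 38 mm above its underside, still), the reset knob is within 0.1 rad of its stop, and the caliper is shut to within 4 mm (value of joint reset_knob below 0.1 rad and value of joint carriage below 0.004 m and x of tube_mid in the frame of tray between -0.065 and 0.065 m and y of tube_mid in the frame of tray between -0.095 and 0.095 m and z of each of tube_mid, block_mid, rod_mid in the frame of tray below 0.038 m and linear speed of each of tube, block, rod below 0.03 m/s and x of block_mid in the frame of tray between -0.065 and 0.065 m and y of block_mid in the frame of tray between -0.095 and 0.095 m and x of rod_mid in the frame of tray between -0.065 and 0.065 m and y of rod_mid in the frame of tray between -0.095 and 0.095 m); the robot touches nothing.
It fails at once if a bystander (cup, wrench, hose ring or screwdriver) is pushed more than 30 mm (distance of any of scoop, wrench, clamp, screwdriver from where it was at the start of the episode above 0.03 m).
It fails at once if the moving jaw is wrenched more than 0.12 rad out of square (value of joint jaw_tilt above 0.12 rad or value of joint jaw_tilt below -0.12 rad).
Of tube, block, rod only 2 to 3 are there at a start; the rules pass over those that are not, and their reading is None.
At some moment in a run one of tube, block, rod may be knocked a few centimetres aside while the robot is not near it.
Once in a run the grip may slacken for a moment while it holds something.
It also fails if it takes over 210 s, if anything falls off the work surface, if the arm or the gripper's body presses on something with over 40 N, if the wrist force passes 120 N, or if a joint passes its speed limit or range.

## Working session

There is one attempt and no reset: what is moved stays moved. The work goes in short steps, each a Python script; the robot and the scene stay as the last script left them, time stands still between calls to the robot, and variables do not carry over. Pictures are saved under pics/ and viewed, and the job is handed in when it is done.

```bash
ls; mkdir -p pics; python3 - <<'E'
from rig import ctrl,jaws,snapshot
import cv2,numpy as np
for n in ("side","top"):
    s=snapshot(n); cv2.imwrite(f"pics/{n}0.png",s["image"][:,:,::-1])
    print(n,s["vertical_fov"],s["cx"],s["cy"],np.round(s["R"],4).tolist(),np.round(s["t"],4).tolist())
print(ctrl.read_clock(),ctrl.read_tcp_rot(),ctrl.read_ft_force())
E
```

```text
pics
side 45.91019424115573 273.67280801578767 221.34326448678567 [[0.9744, -0.2246, -0.0112], [-0.1607, -0.6605, -0.7334], [0.1573, 0.7164, -0.6797]] [-0.461, 0.1545, 1.2714]
top 44.9153881305899 284.56447943234593 219.80972960815595 [[-0.0096, -0.9997, 0.0208], [-0.9868, 0.0062, -0.1616], [0.1614, -0.0221, -0.9866]] [0.0418, 0.474, 1.6169]
0.1 [[ 3.83668242e-01  9.23470515e-01 -9.42027695e-04]
 [ 9.23469076e-01 -3.83669324e-01 -1.64794249e-03]
 [-1.88325343e-03 -2.37670247e-04 -9.99998198e-01]] [ 0.18319542 -0.56303837 -0.10762916]
```

View pics/side0.png

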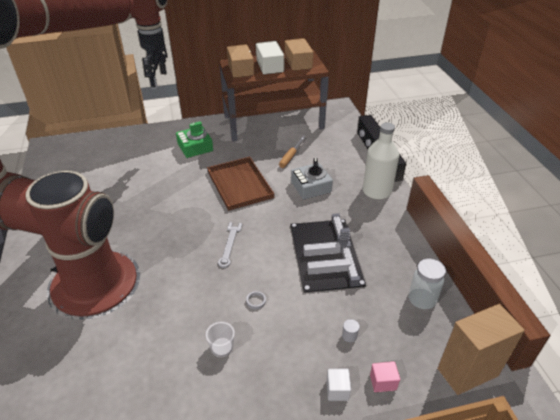

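View pics/top0.png

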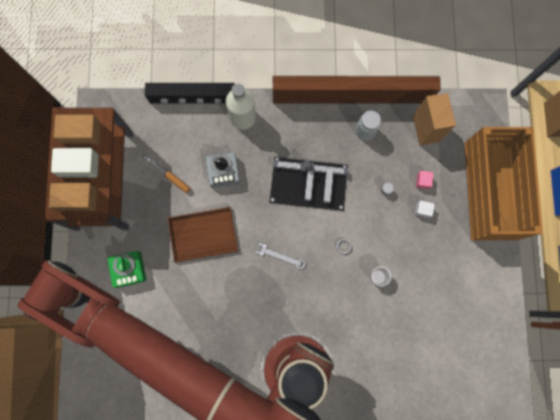

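```bash
cat > h.py <<'E'
from rig import ctrl,jaws,snapshot
import cv2,numpy as np
def grab(n):
    s=snapshot(n); s["image"]=np.ascontiguousarray(s["image"]); s["f"]=210/np.tan(np.radians(s["vertical_fov"]/2)); return s
def proj(s,X):
    X=np.atleast_2d(X); c=X@np.array(s["R"]).T+np.array(s["t"])
    return np.c_[s["f"]*c[:,0]/c[:,2]+s["cx"],s["f"]*c[:,1]/c[:,2]+s["cy"]]
def ray(s,u,v):
    R=np.array(s["R"]);o=-R.T@np.array(s["t"]);d=R.T@np.array([(u-s["cx"])/s["f"],(v-s["cy"])/s["f"],1]);return o,d/np.linalg.norm(d)
def onz(s,u,v,z):
    o,d=ray(s,u,v);return o+d*(z-o[2])/d[2]
def tri(s1,p1,s2,p2):
    o1,d1=ray(s1,*p1);o2,d2=ray(s2,*p2)
    A=np.c_[d1,-d2];k=np.linalg.lstsq(A,o2-o1,rcond=None)[0]
    a=o1+k[0]*d1;b=o2+k[1]*d2;return (a+b)/2,np.linalg.norm(a-b)
def crop(s,name,x0,y0,x1,y1,k):
    c=s["image"][y0:y1,x0:x1,::-1];cv2.imwrite(f"pics/{name}.png",cv2.resize(c,None,fx=k,fy=k,interpolation=cv2.INTER_CUBIC))
E
python3 - <<'E'
from h import *
t=grab("top");s=grab("side")
crop(t,"t_a",200,130,360,220,5)
crop(t,"t_b",330,150,450,300,4)
crop(s,"s_a",280,150,380,300,4)
crop(s,"s_b",200,280,420,410,3)
E
```

```text
(no output)
```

View pics/t_a.png

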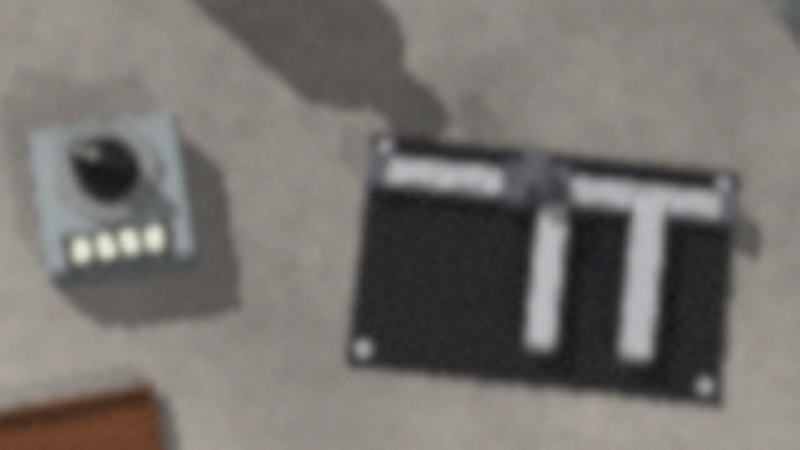

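View pics/t_b.png

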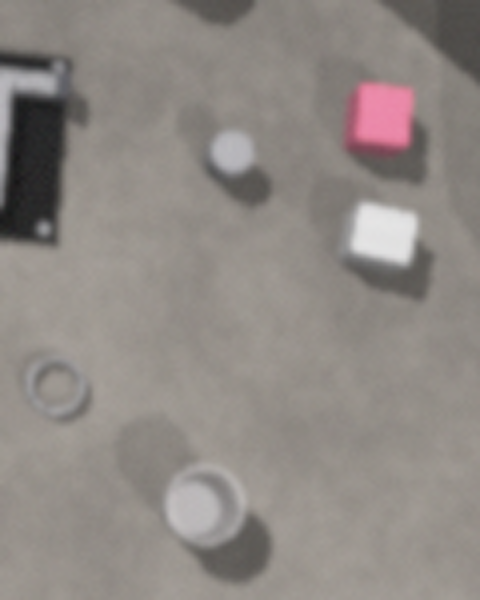

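View pics/s_a.png

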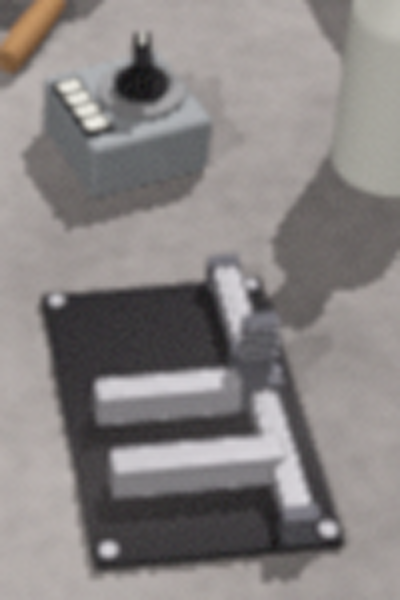

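View pics/s_b.png

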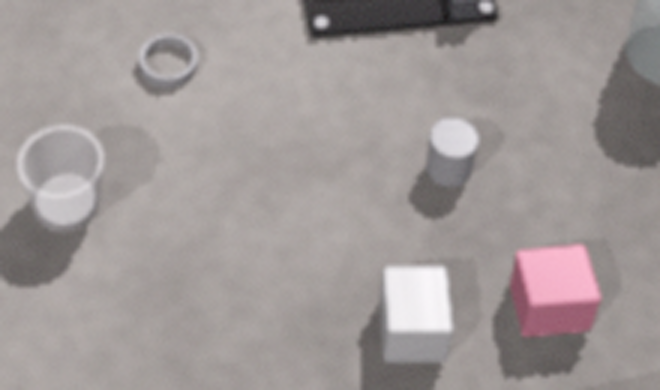

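```bash
python3 - <<'E'
from h import *
t=grab("top");s=grab("side")
def cr(s,x0,y0,x1,y1,k):
    c=s["image"][y0:y1,x0:x1,::-1].astype(float);c=np.clip(255*(c/255)**.45,0,255).astype(np.uint8)
    return cv2.resize(c,None,fx=k,fy=k,interpolation=cv2.INTER_CUBIC)
a=cr(t,200,145,245,195,8);b=cr(s,285,150,335,200,8)
cv2.imwrite("pics/knob.png",np.hstack([a,b]))
for n,s_ in (("t",t),("s",s)): print(n,-np.array(s_["R"]).T@np.array(s_["t"]), s_["f"])
# dark mask
for n,s_,w in (("t",t,(200,145,245,180)),("s",s,(290,150,335,190))):
    g=s_["image"][w[1]:w[3],w[0]:w[2]].max(2)
    print(n); print(g[:: 1, ::1][5:30,5:40] if n=="t" else g[5:35,10:40])
E
```

```text
t [0.20722963 0.07451257 1.67102621] 508.0455505678788
s [ 0.27405364 -0.91238922  0.97227069] 495.8089812508149
t
[[134 133 132 131 131 131 130 127 127 127 126 128 127 126 128 127 130 130
  131 131 132 134 135 133 134 133 137 142 146 146 144 144 141 141 140]
 [132 130 130 128 131 129 128 127 126 128 127 128 127 127 127 127 128 130
  130 133 135 132 130 129 133 135 140 143 143 143 145 143 140 140 138]
 [132 128 128 130 129 128 127 125 125 126 126 126 127 127 128 129 126 128
  132 133 132 133 129 130 136 137 143 147 144 138 138 142 140 136 136]
 [129 129 128 126 130 129 126 127 126 124 127 126 128 131 129 122 123 128
  132 135 137 138 137 140 144 148 150 154 148 135 129 137 139 136 137]
 [129 126 129 129 130 131 130 126 126 124 128 130 132 133 132 126 129 130
  137 139 141 145 150 153 152 154 156 155 148 135 126 135 138 141 136]
 [129 131 133 132 136 136 137 135 133 131 131 133 133 134 131 128 128 132
  137 141 142 145 151 154 154 154 157 156 152 138 122 130 137 142 137]
 [132 138 145 148 148 146 145 143 139 136 133 131 129 126 122 121 121 121
  129 137 138 144 148 151 153 155 157 157
[... 5693 characters left out ...]
108 105 107 110 112 114
  120 129 134 144 164 178 180 179 179 178 175 175]
 [129 202 228 234 232 222 180 133 118 117 119 116 113 116 121 135 138 141
  145 166 171 174 179 180 177 175 173 169 164 160]
 [105 174 215 221 207 185 141  94  98 113 119 117 123 137 149 167 174 175
  175 178 178 176 175 171 167 159 151 146 139 128]
 [ 85 104 139 143 127 107  82  73  91 112 120 120 134 164 176 179 179 178
  175 174 167 162 154 148 140 133 124 116 111 107]
 [ 95  70  65  66  80 108 123 128 136 140 144 144 148 172 178 175 169 164
  156 148 142 132 125 120 114 108 109 106 101 101]
 [102  97 107 123 143 165 174 174 172 173 170 168 165 164 158 153 143 136
  127 121 116 108 107 107 107 102 102 103  99 102]]
```

View pics/knob.png

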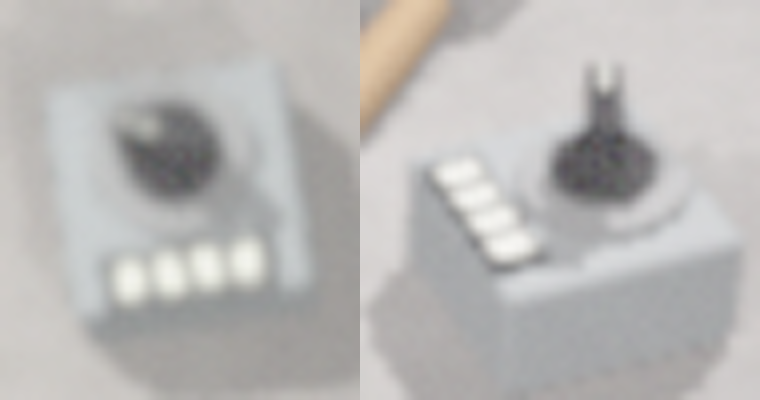

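```bash
python3 - <<'E'
from h import *
t=grab("top");s=grab("side")
P=[onz(t,200+a/8,145+b/8,.05) for a,b in((48,92),(272,62),(310,285),(85,318))]
print(np.round(P,4)); print([np.linalg.norm(P[i]-P[i-1]) for i in range(4)])
Q=[onz(s,285+(a-360)/8,150+b/8,.05) for a,b in((412,172),(500,298),(740,235),(610,125))]
print(np.round(Q,4)); print([np.linalg.norm(Q[i]-Q[i-1]) for i in range(4)])
print("mark",tri(t,(200+145/8,145+125/8),s,(285+244/8,150+68/8)))
# disc: centre guess
print("disc",tri(t,(200+175/8,145+155/8),s,(285+245/8,150+168/8)))
for z in (.05,.064): print(onz(t,200+175/8,145+155/8,z),onz(s,285+245/8,150+168/8,z))
# plate corners: fit dark mask
for n,im in (("t",t),("s",s)):
    g=im["image"].max(2); m=(g<75).astype(np.uint8)
    w=(265,150,355,215) if n=="t" else (285,210,370,295)
    mm=np.zeros_like(m);mm[w[1]:w[3],w[0]:w[2]]=m[w[1]:w[3],w[0]:w[2]]
    mm=cv2.morphologyEx(mm,cv2.MORPH_OPEN,np.ones((3,3)))
    c=np.vstack([c for c in cv2.findContours(mm,0,2)[0] if cv2.contourArea(c)>20])
    h=cv2.convexHull(c); q=cv2.approxPolyDP(h,4,True)[:,0]
    print(n,q.tolist(),[np.round(onz(im,*(p),.008),4)[:2].tolist() for p in q])
    crop(im,"pl"+n,*w,8)
E
```

```text
[[0.6851 0.2948 0.05  ]
 [0.6976 0.2029 0.05  ]
 [0.6031 0.1868 0.05  ]
 [0.5898 0.2783 0.05  ]]
[np.float64(0.09676087837374708), np.float64(0.09271448706445297), np.float64(0.09579320851541714), np.float64(0.09245951259447738)]
[[0.5911 0.266  0.05  ]
 [0.6035 0.1839 0.05  ]
 [0.701  0.1988 0.05  ]
 [0.6734 0.2768 0.05  ]]
[np.float64(0.08293611300185912), np.float64(0.08298479822292708), np.float64(0.09861127775412311), np.float64(0.08277906291006973)]
mark (array([0.65886461, 0.24934393, 0.09805731]), np.float64(0.0032406347711096788))
disc (array([0.65839995, 0.24148915, 0.05701614]), np.float64(0.00423182394848387))
[0.65817137 0.24241303 0.05      ] [0.6636216  0.25076417 0.05      ]
[0.65427681 0.24096296 0.064     ] [0.65770799 0.23310759 0.064     ]
t [[346, 175], [338, 209], [277, 203], [271, 196], [279, 157]] [[0.6312, -0.1715], [0.5147, -0.1414], [0.5362, 0.062], [0.5602, 0.0819], [0.6949, 0.0541]]
s [[332, 221], [360, 287], [309, 291], [302, 281], [291, 227]] [[0.6595, 0.066], [0.6525, -0.182], [0.5253, -0.1646], [0.517, -0.1294], [0.5395, 0.0695]]
```

View pics/plt.png

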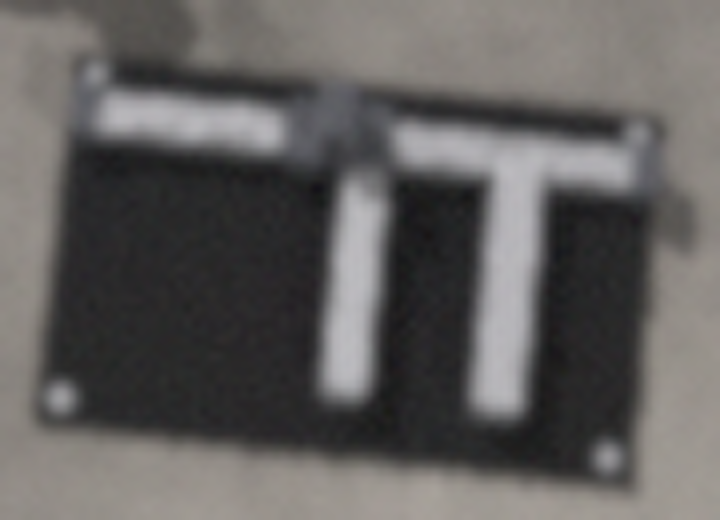

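View pics/pls.png

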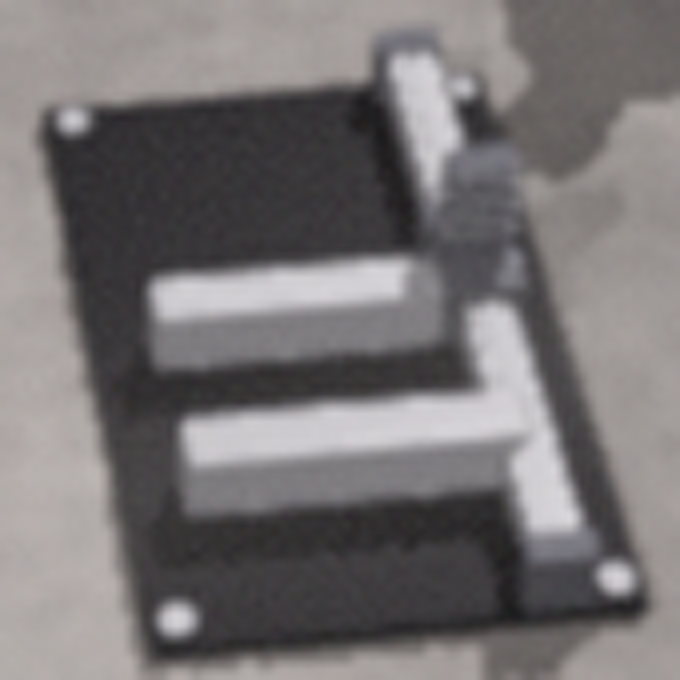

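```bash
python3 - <<'E'
from h import *
t=grab("top");s=grab("side")
for p in ((315.2,156.5),(315.2,161),(315.4,165)): print("s",p,onz(s,*p,.094))
for p in ((217,160),(216,159.5),(218.5,160.5)): print("t",p,onz(t,*p,.094))
c=np.array([.657,.240])
for a in (60,70,80,90):
    d=21e-3*np.array([np.cos(np.radians(a)),np.sin(np.radians(a))])
    X=[np.r_[c+d,.094],np.r_[c-d,.094],np.r_[c,.064]]
    print(a,"side",proj(s,X).round(1).tolist(),"top",proj(t,X).round(1).tolist())
# screws plate tri
T=[(265+95/8,150+73/8),(265+60/8,150+398/8),(265+607/8,150+458/8),(265+638/8,150+132/8)]
S=[(285+463/8,210+88/8),(285+73/8,210+122/8),(285+177/8,210+620/8),(285+617/8,210+577/8)]
pts=[]
for a,b in zip(T,S):
    X,e=tri(t,np.array(a)-.5,s,np.array(b)-.5);print(X.round(4),round(e,4),onz(t,*(np.array(a)-.5),.01)[:2].round(4),onz(s,*(np.array(b)-.5),.01)[:2].round(4))
    pts.append((onz(t,*(np.array(a)-.5),.01)[:2]+onz(s,*(np.array(b)-.5),.01)[:2])/2)
pts=np.array(pts);print(pts.mean(0),[np.linalg.norm(pts[i]-pts[i-1]) for i in range(4)])
dx=(pts[0]+pts[3]-pts[1]-pts[2]);dy=(pts[0]+pts[1]-pts[2]-pts[3])
print(np.degrees(np.arctan2(dx[1],dx[0])),np.degrees(np.arctan2(dy[1],dy[0]))-90)
E
```

```text
s (315.2, 156.5) [0.66445425 0.26522589 0.094     ]
s (315.2, 161) [0.65789406 0.24306736 0.094     ]
s (315.4, 165) [0.65276061 0.2236437  0.094     ]
t (217, 160) [0.66043155 0.25356029 0.094     ]
t (216, 159.5) [0.66209617 0.25677062 0.094     ]
t (218.5, 160.5) [0.65876141 0.2487556  0.094     ]
60 side [[316.8, 157.7], [313.5, 165.7], [314.8, 169.7]] top [[215.6, 157.9], [226.9, 164.2], [222.2, 163.6]]
70 side [[315.6, 157.5], [314.8, 165.8], [314.8, 169.7]] top [[215.1, 158.9], [227.4, 163.2], [222.2, 163.6]]
80 side [[314.4, 157.5], [316.0, 165.8], [314.8, 169.7]] top [[214.8, 159.9], [227.7, 162.1], [222.2, 163.6]]
90 side [[313.2, 157.6], [317.2, 165.7], [314.8, 169.7]] top [[214.7, 161.0], [227.8, 161.0], [222.2, 163.6]]
[0.6898 0.063  0.006 ] 0.0 [0.6886 0.063 ] [0.6881 0.059 ]
[0.5495 0.0786 0.0062] 0.0001 [0.5487 0.0786] [0.5485 0.0747]
[ 0.523  -0.1497  0.0065] 0.0008 [ 0.5219 -0.1492] [ 0.5225 -0.1525]
[ 0.6626 -0.1665  0.008 ] 0.0 [ 0.662  -0.1662] [ 0.6618 -0.168 ]
[ 0.60526445 -0.04507938] [np.float64(0.2296683733221534), np.float64(0.14065742236580872), np.float64(0.22903636302942465), np.float64(0.14062321531718897)]
-6.513204109706459 -6.6097533905194865
```

```bash
cat >> h.py <<'E'
def Rd(yaw):
    c,s=np.cos(yaw),np.sin(yaw)   # tool x at yaw, z down
    return np.array([[c,s,0],[s,-c,0],[0,0,-1.]])
def st(tag=""):
    print(tag,"t",round(ctrl.read_clock(),2),"p",np.round(ctrl.read_ee_pos(),4),"F",np.round(ctrl.read_ft_force(),2),"M",np.round(ctrl.read_wrist_torque(),3),"w",round(ctrl.read_grip_width(),3))
E
python3 - <<'E'
from h import *
y=np.radians(-18)
ctrl.move_pose([.657,.240,.20],Rd(y)); jaws.gripper_to(.55,30); st()
s=grab("side");crop(s,"k1s",200,80,400,230,4)
t=grab("top");crop(t,"k1t",60,60,460,360,2)
print(ctrl.read_joints())
E
```

```text
t 2.91 p [0.6569 0.2402 0.2   ] F [ 0.55 -0.29 -0.67] M [ 0.023 -0.04   0.022] w 0.545
[ 2.44000024e-01  2.43231745e-01  1.45483814e+00 -1.26493164e-05
  1.44350731e+00  5.58125688e-01]
```

View pics/k1t.png

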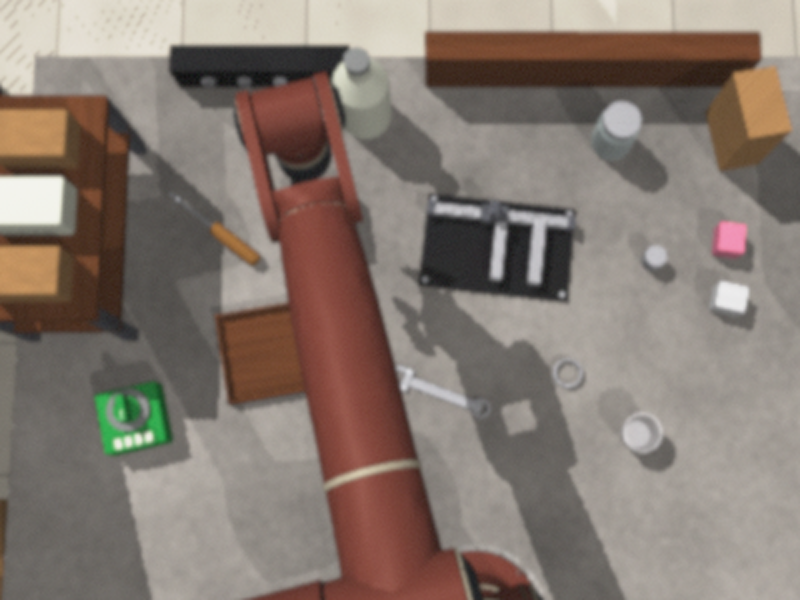

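View pics/k1s.png

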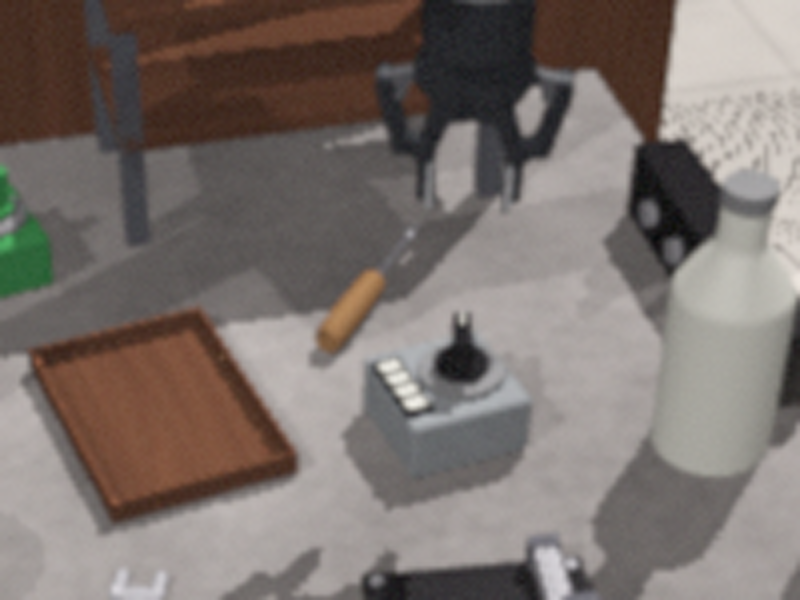

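```bash
python3 - <<'E'
from h import *
ctrl.move_straight([.657,.240,.070],velocity=.12); st("down")
jaws.gripper_to(0,25); st("grip")
q0=np.array(ctrl.read_joints())
for i in range(1,24):
    q=q0.copy();q[5]-=.15*i
    if q[5]<-3.1: break
    ctrl.goto_joints(q); M=np.array(ctrl.read_wrist_torque())
    print(i,round(q[5],2),round(ctrl.read_joints()[5],3),np.round(ctrl.read_ft_force(),1),np.round(M,3),round(ctrl.read_clock(),1),round(ctrl.read_grip_width(),3))
    if abs(M[2])>.3: break
E
```

```text
down t 4.24 p [0.6579 0.2402 0.0714] F [-0.28  0.48  1.37] M [-0.001  0.023 -0.003] w 0.551
grip t 4.63 p [0.6585 0.2394 0.0713] F [ 3.57 -2.87  2.34] M [-0.514 -0.527  0.004] w 0.155
1 0.41 0.411 [ 5.  -1.5 -2.2] [-0.21  -0.658 -0.029] 4.9 0.156
2 0.26 0.261 [ 5.7 -0.7 -3.3] [-0.195 -0.964 -0.016] 5.2 0.16
3 0.11 0.111 [ 9.6 -1.8 -4.3] [-0.115 -1.286  0.027] 5.4 0.161
4 -0.04 -0.039 [10.7 -1.1 -5.6] [-4.800e-02 -1.646e+00  1.000e-03] 5.7 0.156
5 -0.19 -0.189 [13.1 -1.1 -7.3] [ 0.043 -1.903  0.036] 6.0 0.157
6 -0.34 -0.339 [14.6  0.7 -7.5] [ 0.158 -2.277 -0.016] 6.2 0.157
7 -0.49 -0.489 [17.7  2.6 -9.3] [ 0.292 -2.535 -0.051] 6.5 0.158
8 -0.64 -0.639 [ 18.8   3.2 -10.4] [ 0.564 -2.755 -0.021] 6.8 0.159
9 -0.79 -0.789 [ 20.4   5.2 -12.2] [ 0.791 -3.    -0.03 ] 7.0 0.157
10 -0.94 -0.939 [ 21.3   6.4 -12.4] [ 1.079 -3.197 -0.027] 7.3 0.155
11 -1.09 -1.089 [ 22.6   8.3 -13.7] [ 1.239 -3.333  0.007] 7.6 0.157
12 -1.24 -1.239 [ 22.7   9.6 -14.3] [ 1.522 -3.385 -0.045] 7.8 0.157
13 -1.39 -1.389 [ 23.4  11.4 -14.1] [ 1.783 -3.489 -0.011] 8.1 0.156
14 -1.54 -1.536 [ 22.5  12.3 -14.2] [ 1.948 -3.339 -1.241] 8.4 0.157
```

```bash
python3 - <<'E'
from h import *
jaws.gripper_to(.55); st("rel")
p=ctrl.read_ee_pos()
ctrl.move_straight([p[0],p[1],.20],velocity=.2)
q=np.array(ctrl.read_joints());q[5]=0;q[0]=-0.6;q[1]-=.3;ctrl.goto_joints(q);st()
t=grab("top");s=grab("side")
cv2.imwrite("pics/t2.png",t["image"][:,:,::-1])
crop(t,"k2t",200,140,250,190,8);crop(s,"k2s",285,150,335,200,8)
a=cv2.imread("pics/k2t.png");b=cv2.imread("pics/k2s.png");cv2.imwrite("pics/k2.png",np.hstack([a,b]))
E
```

```text
rel t 8.78 p [0.6579 0.2393 0.0711] F [0.05 0.06 0.31] M [ 0.064 -0.022  0.014] w 0.551
 t 11.72 p [ 0.5999 -0.3202  0.4049] F [-0.39 -0.12 -1.03] M [ 0.037  0.132 -0.022] w 0.546
```

View pics/k2.png

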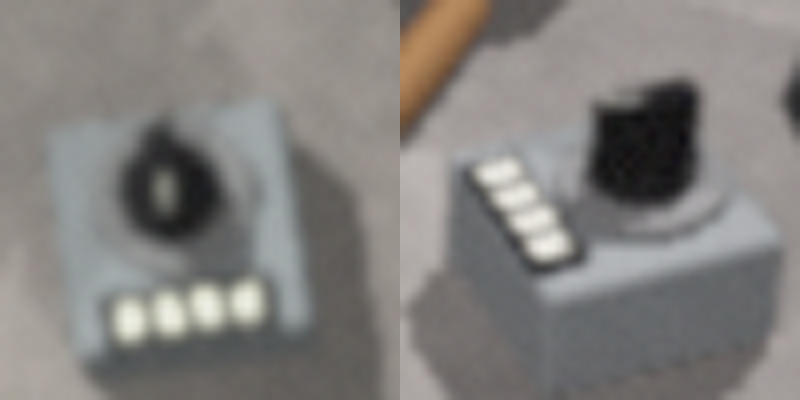

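View pics/t2.png

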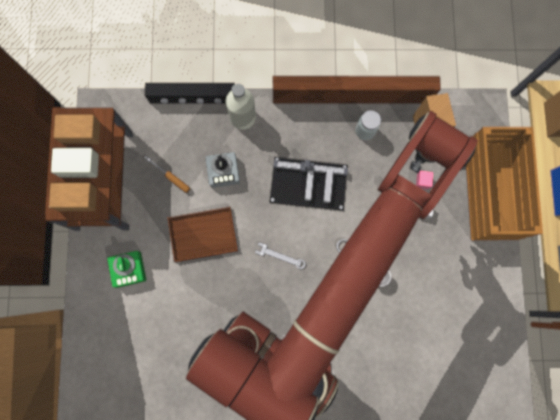

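```bash
python3 - <<'E'
from h import *
q=np.array(ctrl.read_joints());q[0]=0.25;q[1]-=.3;ctrl.goto_joints(q);st()
t=grab("top");s=grab("side")
crop(t,"p3t",375,165,445,225,8);crop(s,"p3s",320,310,410,405,8)
crop(t,"j3t",300,155,350,205,8);crop(s,"j3s",300,220,360,280,8)
a=cv2.imread("pics/j3t.png");b=cv2.resize(cv2.imread("pics/j3s.png"),(400,400));cv2.imwrite("pics/j3.png",np.hstack([a,b]))
for n,im,w in (("t",t,(375,165,450,225)),("s",s,(320,310,410,405))):
    g=im["image"][w[1]:w[3],w[0]:w[2]]; m=(g.min(2)>178).astype(np.uint8)
    for c in cv2.findContours(m,0,1)[0]:
        if cv2.contourArea(c)>15:
            r=cv2.minAreaRect(c);b=cv2.boxPoints(r)+[w[0],w[1]]
            print(n,np.array(r[0])+[w[0],w[1]],r[1],r[2]);print([onz(im,*p,.044)[:2].round(4).tolist() for p in b])
E
```

```text
t 13.86 p [0.5602 0.2185 0.5964] F [ 0.49  0.64 -0.4 ] M [-0.077  0.207 -0.028] w 0.547
t [425.44231033 207.78845978] (16.081523895263672, 13.139781951904297) 11.309932708740234
[[0.4944, -0.393], [0.5374, -0.4038], [0.5265, -0.4553], [0.4836, -0.4443]]
t [384.50000095 175.00000095] (7.77817440032959, 7.77817440032959) 45.0
[[0.6216, -0.2756], [0.6402, -0.2947], [0.6214, -0.3122], [0.6028, -0.2931]]
s [339. 379.] (22.0, 22.0) 90.0
[[0.4979, -0.3991], [0.5425, -0.4097], [0.526, -0.4565], [0.483, -0.4463]]
s [385.9851532  370.85148621] (16.418113708496094, 22.68684959411621) 84.2894058227539
[[0.5944, -0.412], [0.6424, -0.4179], [0.6306, -0.4539], [0.5838, -0.448]]
s [367. 318.] (12.0, 14.0) 90.0
[[0.6127, -0.2791], [0.6438, -0.2865], [0.6316, -0.3176], [0.6011, -0.3104]]
```

View pics/p3t.png

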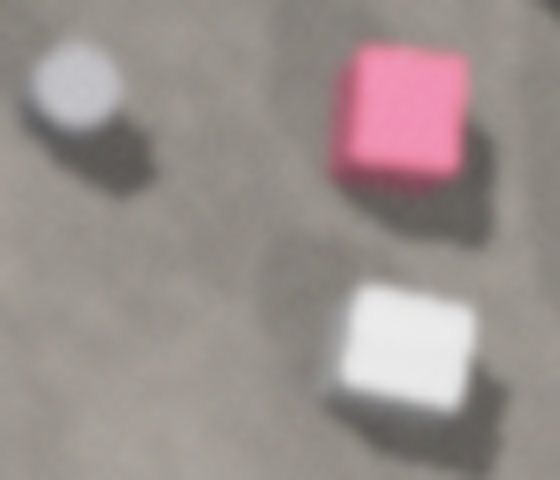

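View pics/p3s.png

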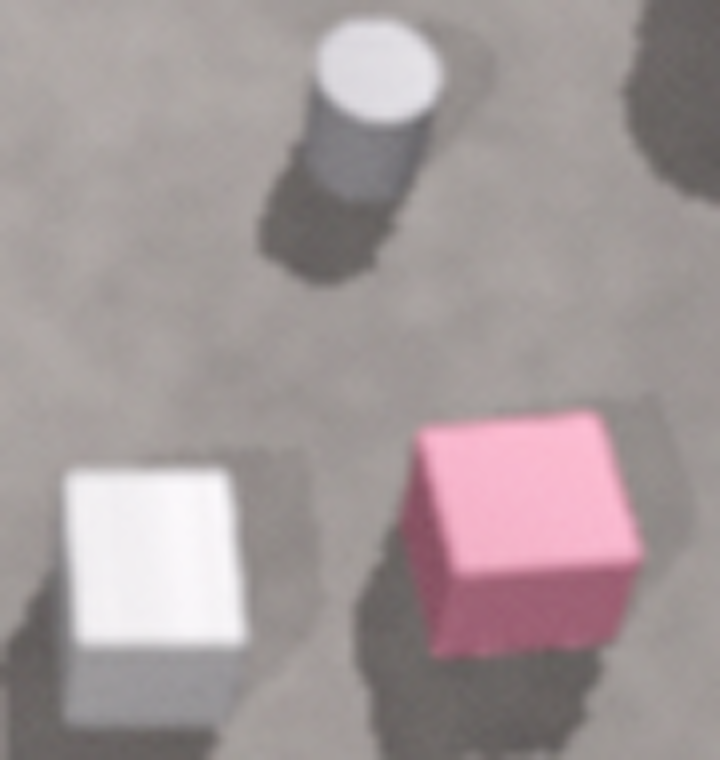

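View pics/j3.png

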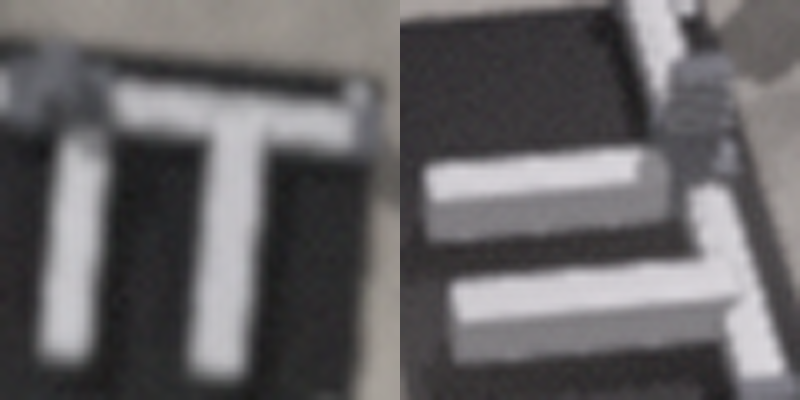

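```bash
cat >> h.py <<'E'
CY=np.radians(-6.56);CC=np.array([.606,-.0447])
cR=np.array([[np.cos(CY),-np.sin(CY)],[np.sin(CY),np.cos(CY)]])
def c2w(x,y): return CC+cR@np.array([x,y])
def w2c(p): return cR.T@(np.array(p[:2])-CC)
E
python3 - <<'E'
from h import *
t=grab("top");s=grab("side")
T=lambda a,b,x=375,y=165:(x+a/8-.5+.0,y+b/8-.5)
bt=np.array([onz(t,*T(*p),.044)[:2] for p in((352,288),(475,305),(460,412),(338,392))])
bs=np.array([onz(s,*T(*p,320,310),.044)[:2] for p in((68,472),(222,470),(245,642),(70,642))])
for b in (bt,bs):
    e=np.roll(b,-1,0)-b;print(b.mean(0).round(4),np.linalg.norm(e,axis=1).round(4),(np.degrees(np.arctan2(e[:,1],e[:,0]))%90).round(1))
print("rod",onz(t,*T(77,87),.04),onz(s,*T(379,70,320,310),.04),tri(t,T(77,87),s,T(379,70,320,310)))
J=lambda a,b:(300+a/8-.5,155+b/8-.5)
K=lambda a,b:(300+(a-400)*.15-.5,220+b*.15-.5)
for n,p in (("jaw",(90,360)),("jaw_root",(110,140)),("anv",(190,372)),("anv_root",(210,130))): print("t",n,w2c(onz(t,*J(*p),.036)).round(4))
for n,p in (("jawfront",(430,200)),("jawback",(425,165)),("anvface",(450,283)),("anvfront",(453,322))): print("s",n,w2c(onz(s,*K(*p),.036)).round(4))
X,e=tri(t,J(62,62),s,K(705,70));print("tab",X,e,w2c(X))
print("tab top t",w2c(onz(t,*J(62,62),.073)),"s",w2c(onz(s,*K(705,70),.073)))
E
```

```text
[ 0.5093 -0.4235] [0.051  0.0454 0.0505 0.044 ] [81.7 78.9 80.2 79.5]
[ 0.5111 -0.4278] [0.0401 0.0482 0.044  0.0478] [77.5 77.7 76.7 73. ]
rod [ 0.62124614 -0.29349997  0.04      ] [ 0.62322171 -0.29650521  0.04      ] (array([ 0.62322355, -0.29444137,  0.03679091]), np.float64(0.0022743446709001967))
t jaw [-0.0633 -0.0114]
t jaw_root [ 0.0302 -0.0107]
t anv [-0.0638 -0.0528]
t anv_root [ 0.039  -0.0516]
s jawfront [-0.0615 -0.0122]
s jawback [-0.0605  0.007 ]
s anvface [-0.0608 -0.0567]
s anvfront [-0.0629 -0.0765]
tab [ 0.6586179  -0.03704985  0.06881716] 0.0007548119697363812 [0.05139942 0.01361133]
tab top t [0.05058708 0.01375402] s [0.04970029 0.00928452]
```

```bash
python3 - <<'E'
from h import *
y=CY+np.pi/2
p=c2w(.05,.0115)
q=ctrl.ik([*p,.16],Rd(y));q2=ctrl.ik([*p,.16],Rd(y-np.pi));print(q,q2)
ctrl.move_pose([*p,.16],Rd(y));jaws.gripper_to(.5)
ctrl.move_straight([*p,.043],velocity=.12);st("dn")
jaws.gripper_to(0,25);st("pinch")
p2=c2w(.05,.0115+.046)
ctrl.move_straight([*p2,.043],velocity=.06);st("open")
jaws.gripper_to(.5);st("rel")
ctrl.move_straight([*p2,.20],velocity=.2)
q=np.array(ctrl.read_joints());q[0]=0.5;q[1]-=.3;ctrl.goto_joints(q);st()
t=grab("top");s=grab("side")
crop(t,"o4t",220,140,445,225,3);crop(s,"o4s",280,210,420,405,3)
E
```

```text
[-1.72255176e-01  1.80044806e-01  1.59602122e+00 -4.44089210e-16
  1.36552663e+00 -1.62855790e+00] [-1.72255176e-01  1.80044806e-01  1.59602122e+00 -4.44089210e-16
  1.36552663e+00  1.51303475e+00]
dn t 17.27 p [ 0.6579 -0.0391  0.0442] F [-0.42  0.7   0.81] M [-0.021  0.054 -0.005] w 0.497
pinch t 17.63 p [ 0.6577 -0.039   0.0442] F [-0.95  0.4   3.4 ] M [ 0.07   0.08  -0.037] w 0.157
open t 18.55 p [0.663  0.0069 0.0442] F [-0.62  0.5   6.05] M [0.021 0.131 0.037] w 0.158
rel t 18.94 p [0.6618 0.0067 0.0424] F [-0.06  0.26 -0.53] M [-0.005  0.01   0.046] w 0.498
 t 21.48 p [0.5262 0.3709 0.3928] F [-0.64 -0.15 -0.56] M [-0.085  0.183  0.006] w 0.5
```

View pics/o4t.png

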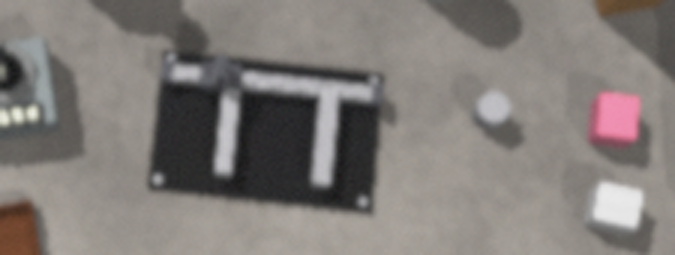

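View pics/o4s.png

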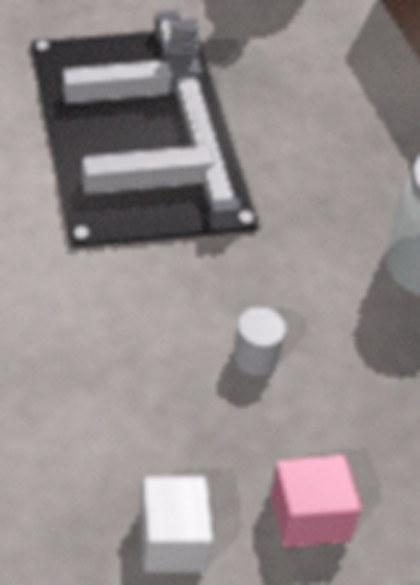

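```bash
python3 - <<'E'
from h import *
y=np.radians(78.5-180)
p=(.5105,-.4255)
ctrl.move_pose([*p,.16],Rd(y));jaws.gripper_to(.95)
ctrl.move_straight([*p,.010],velocity=.12);st("dn")
jaws.gripper_to(0,45);st("grip")
ctrl.move_straight([*p,.17],velocity=.12);st("up")
E
```

```text
dn t 26.35 p [ 0.5112 -0.4262  0.0112] F [ 0.41 -0.07  0.8 ] M [ 0.023 -0.007  0.027] w 0.947
grip t 26.74 p [ 0.5111 -0.4262  0.0111] F [ 0.57 -0.93  3.93] M [-0.037  0.029  0.011] w 0.576
up t 28.23 p [ 0.51   -0.425   0.1686] F [-0.24  0.2  -2.14] M [0.013 0.003 0.021] w 0.578
```

```bash
python3 - <<'E'
from h import *
p=c2w(-.012,-.055+.029)
ctrl.move_pose([*p,.17],Rd(CY));st("over")
ctrl.move_straight([*p,.06],velocity=.12);st("low")
t=grab("top");s=grab("side")
crop(s,"b5s",280,190,380,300,6)
E
```

```text
over t 29.59 p [ 0.5912 -0.0699  0.17  ] F [ 0.64 -1.15 -1.93] M [-0.058  0.004  0.011] w 0.579
low t 30.66 p [ 0.592  -0.0694  0.0611] F [-0.44 -0.21 -1.73] M [-0.003 -0.014 -0.007] w 0.577
```

View pics/b5s.png

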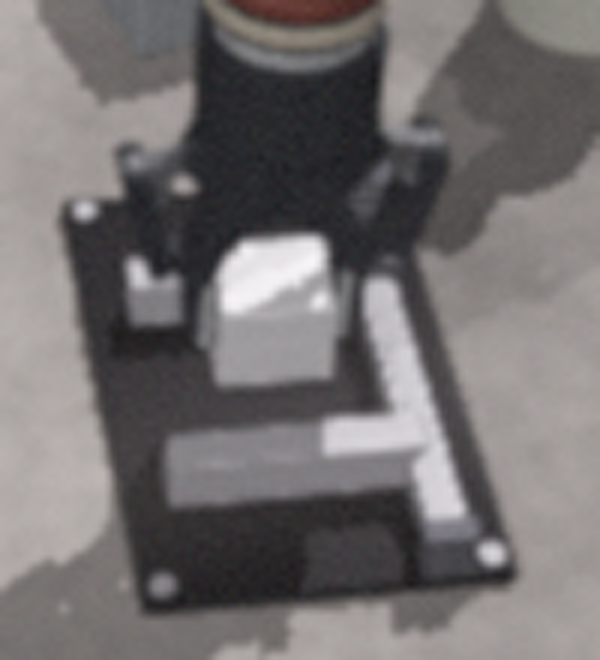

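```bash
python3 - <<'E'
from h import *
p=c2w(-.012,-.055+.029)
ctrl.move_straight([*p,.024],velocity=.08)
z=.024
while z>.014:
    z-=.0015; ctrl.move_straight([*p,z],velocity=.03); F=ctrl.read_ft_force()
    print(round(z,4),np.round(F,1))
    if F[2]>2: break
jaws.gripper_to(.78);st("rel")
ctrl.move_straight([*p,.17],velocity=.15);st("up")
q=np.array(ctrl.read_joints());q[0]=0.6;ctrl.goto_joints(q)
t=grab("top");s=grab("side")
crop(t,"b6t",265,150,355,215,6);crop(s,"b6s",280,200,370,300,6)
E
```

```text
0.0225 [ 0.2 -0.4 -1. ]
0.021 [-1.2 -0.5 -2.8]
0.0195 [ 0.3  0.4 -1.5]
0.018 [-3.1  0.5  5.8]
rel t 32.67 p [ 0.5913 -0.0692  0.018 ] F [ 0.3  -0.21  0.02] M [-0.009 -0.002 -0.051] w 0.782
up t 33.84 p [ 0.5903 -0.069   0.1685] F [0.47 0.46 0.01] M [-0.014 -0.023 -0.005] w 0.779
```

View pics/b6t.png

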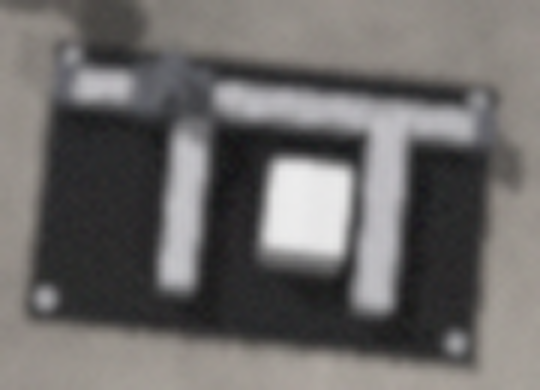

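View pics/b6s.png

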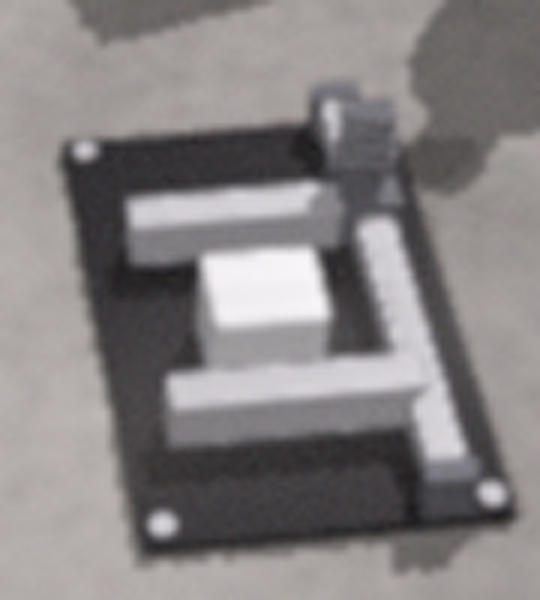

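```bash
cat > gauge.py <<'E'
from h import *
import sys
def fy(n=6):
    a=[]
    for _ in range(n): a.append(ctrl.read_ft_force()); ctrl.sleep(.02)
    return cR.T@np.mean(a,0)[:2]
def gauge(y0,size,yback):
    p=c2w(.05,y0); Y=CY+np.pi/2
    ctrl.move_pose([*p,.17],Rd(Y));jaws.gripper_to(.5)
    ctrl.move_straight([*p,.043],velocity=.12)
    jaws.gripper_to(0,25);st("pinch");f0=fy();print("f0",f0)
    y=-.055+size+.0225+.005
    ctrl.move_straight([*c2w(.05,y),.043],velocity=.05);print(y,fy())
    hit=False
    while y>-.055+size+.0225-.009:
        y-=.0006; ctrl.move_straight([*c2w(.05,y),.043],velocity=.02); f=fy(4)-f0
        print(round(y,4),f.round(2))
        if f[1]>4.2: hit=True;break
    ctrl.sleep(.7);f=fy()-f0;print("hold",f.round(2),hit);st()
    s=grab("side");t=grab("top");return hit,y,s,t
E
python3 - <<'E'
from gauge import *
h,y,s,t=gauge(.0575,.044,.0575)
crop(s,"g7s",280,200,370,300,6)
E
```

```text
pinch t 39.27 p [0.6629 0.0067 0.0441] F [-0.04  0.97  4.2 ] M [ 0.029  0.068 -0.036] w 0.162
f0 [-0.59746979  0.17380662]
0.016499999999999997 [-1.54480103  0.82118306]
0.0159 [-0.59  1.87]
0.0153 [-0.5   2.84]
0.0147 [-0.28  2.32]
0.0141 [-0.81  2.75]
0.0135 [-0.61  2.49]
0.0129 [-0.81  3.03]
0.0123 [-0.81  2.5 ]
0.0117 [-0.28  2.74]
0.0111 [-0.52  2.93]
0.0105 [-0.71  3.85]
0.0099 [-0.27  5.09]
hold [-0.08  4.9 ] True
 t 44.72 p [ 0.6576 -0.0391  0.0441] F [-0.46  5.47  6.12] M [ 0.634  0.099 -0.082] w 0.156
```

View pics/g7s.png

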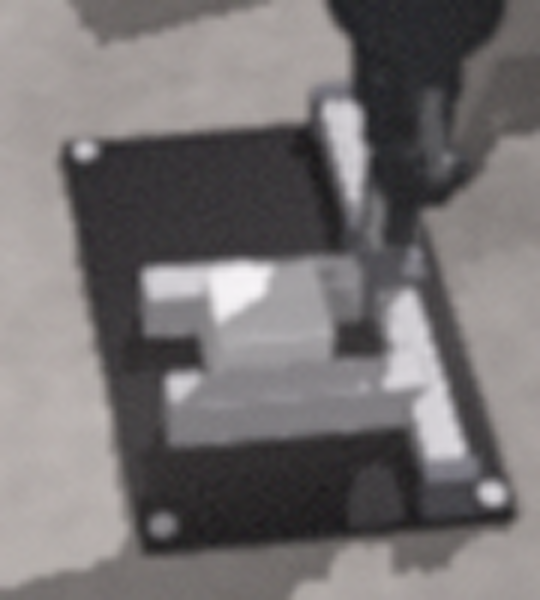

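```bash
python3 - <<'E'
from gauge import *
ctrl.move_straight([*c2w(.05,.0095),.043],velocity=.02);ctrl.sleep(.6);print(fy(),ctrl.read_clock())
ctrl.move_straight([*c2w(.05,.0575),.043],velocity=.06);st("open")
jaws.gripper_to(.5)
ctrl.move_straight([*c2w(.05,.0575),.20],velocity=.2)
q=np.array(ctrl.read_joints());q[0]=-.9;q[1]-=.3;ctrl.goto_joints(q);st()
t=grab("top");s=grab("side")
crop(t,"y8t",150,150,355,270,4);crop(s,"y8s",195,150,370,300,4)
E
```

```text
[-0.62294631  5.95576669] 45.7667
open t 46.72 p [0.6629 0.0068 0.044 ] F [-1.43  1.16  5.49] M [ 0.091  0.159 -0.024] w 0.16
 t 49.99 p [ 0.4563 -0.4542  0.3934] F [0.25 0.19 0.24] M [ 0.102  0.089 -0.004] w 0.499
```

View pics/y8t.png

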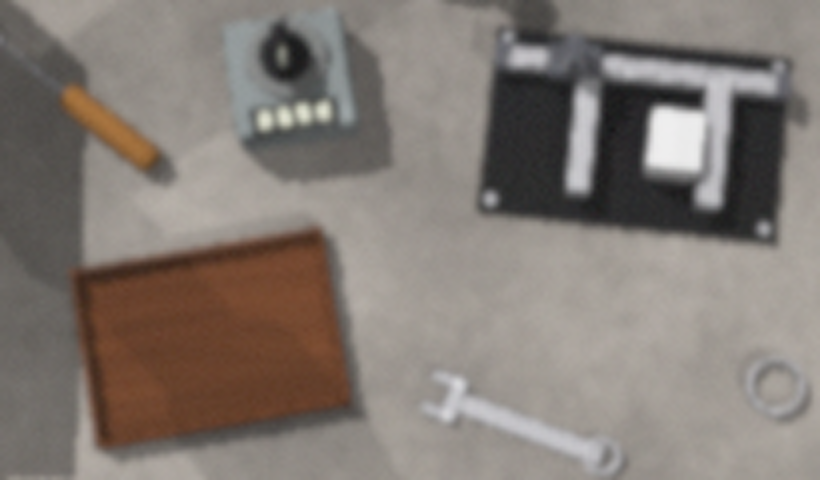

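View pics/y8s.png

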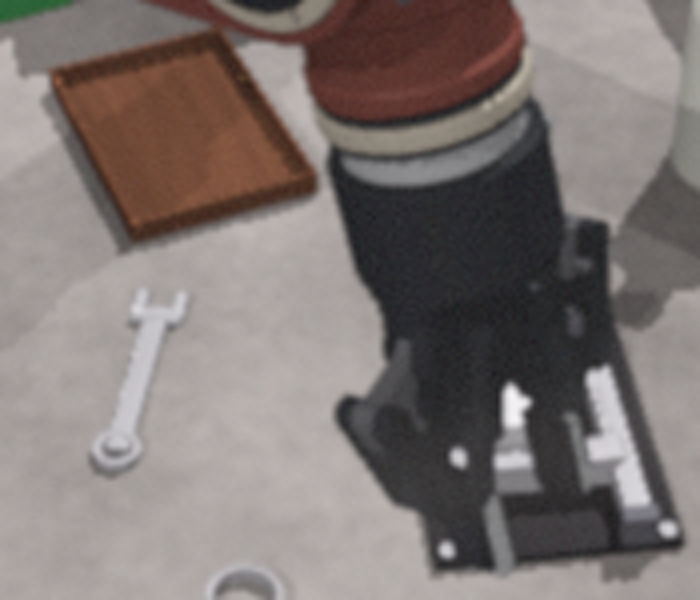

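```bash
python3 - <<'E'
from h import *
t=grab("top");s=grab("side")
for im,o,P in ((t,(150,150),((75,270),(322,230),(352,402),(100,447))),(s,(195,150),((50,75),(222,32),(315,185),(137,234)))):
    b=np.array([onz(im,o[0]+a/4-.5,o[1]+c/4-.5,.02)[:2] for a,c in P]);e=np.roll(b,-1,0)-b
    print(b.round(3).tolist(),b.mean(0),np.linalg.norm(e,axis=1).round(3),np.degrees(np.arctan2(e[:,1],e[:,0])).round(1))
b=np.array([onz(t,150+a/4-.5,150+c/4-.5,.052)[:2] for a,c in((653,105),(706,112),(700,172),(645,165))])
print("block",b.mean(0),w2c(b.mean(0)))
E
```

```text
[[0.489, 0.419], [0.521, 0.217], [0.379, 0.192], [0.344, 0.395]] [0.43317487 0.30586423] [0.204 0.145 0.206 0.147] [ -80.9 -169.9   99.8    9.4]
[[0.343, 0.386], [0.488, 0.41], [0.518, 0.201], [0.38, 0.178]] [0.43243214 0.29387414] [0.147 0.211 0.14  0.211] [   9.7  -81.7 -170.4  100.1]
block [ 0.58977372 -0.07389478] [-0.01278473 -0.03085738]
```

```bash
cat > place.py <<'E'
from h import *
def pick_cal(pc,z,op):
    p=c2w(*pc)
    ctrl.move_pose([*p,.17],Rd(CY));jaws.gripper_to(op)
    ctrl.move_straight([*p,z],velocity=.12);st("dn");jaws.gripper_to(0,45);st("grip")
    ctrl.move_straight([*p,.17],velocity=.12);st("up")
def put(p,yaw,z0,op,zmin):
    ctrl.move_pose([*p,.17],Rd(yaw));st("over")
    ctrl.move_straight([*p,z0],velocity=.12);z=z0;st("low")
    while z>zmin:
        z-=.0015;ctrl.move_straight([*p,z],velocity=.03);F=ctrl.read_ft_force()
        if F[2]>2.5: break
    print("z",z,np.round(F,1))
    jaws.gripper_to(op);st("rel");ctrl.move_straight([*p,.2],velocity=.15)
E
python3 - <<'E'
from place import *
pick_cal((-.012,-.0325),.0185,.78)
put((.4256,.345),np.radians(9.5),.026,.75,.011)
q=np.array(ctrl.read_joints());q[0]=-.3;ctrl.goto_joints(q);st()
t=grab("top");s=grab("side")
crop(t,"y9t",160,150,450,270,2.7);crop(s,"y9s",195,130,420,400,2)
E
```

```text
dn t 53.63 p [ 0.5912 -0.0758  0.0196] F [0.12 0.88 0.02] M [-0.007 -0.001  0.018] w 0.781
grip t 53.92 p [ 0.5912 -0.0758  0.0197] F [-0.26 -0.02  4.32] M [ 0.02   0.139 -0.017] w 0.582
up t 55.33 p [ 0.5897 -0.0755  0.1687] F [ 0.33  0.14 -1.53] M [-0.057 -0.004  0.068] w 0.58
over t 56.99 p [0.4262 0.3444 0.17  ] F [-0.07  0.39 -2.87] M [-0.057 -0.029 -0.013] w 0.577
low t 58.34 p [0.4263 0.3455 0.0271] F [-1.08  0.11 -0.89] M [ 0.011  0.038 -0.021] w 0.576
z 0.015499999999999991 [-4.  -2.3  7. ]
rel t 60.38 p [0.4258 0.3451 0.0156] F [0.47 0.46 0.51] M [-0.003  0.002 -0.025] w 0.746
 t 63.42 p [ 0.5399 -0.0885  0.1985] F [ 0.16 -0.23  0.66] M [ 0.001  0.019 -0.008] w 0.749
```

View pics/y9t.png

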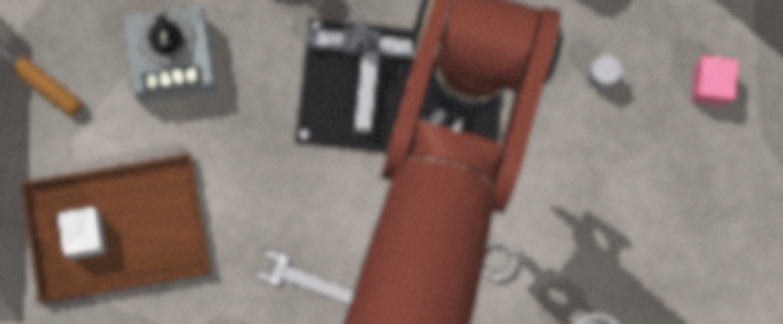

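View pics/y9s.png

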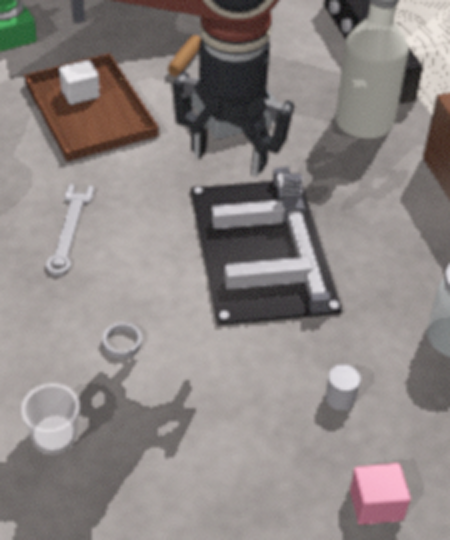

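```bash
python3 - <<'E'
from place import *
p=(.6222,-.295)
ctrl.move_pose([*p,.17],Rd(CY));jaws.gripper_to(.85)
ctrl.move_straight([*p,.007],velocity=.12);st("dn")
jaws.gripper_to(0,45);st("grip")
ctrl.move_straight([*p,.17],velocity=.12);st("up")
p=c2w(-.012,-.055+.026)
ctrl.move_pose([*p,.17],Rd(CY));st("over")
ctrl.move_straight([*p,.06],velocity=.12);st("low")
s=grab("side");crop(s,"r10s",280,190,380,300,5)
E
```

```text
dn t 66.17 p [ 0.623  -0.2955  0.0083] F [ 0.37 -0.04  0.98] M [ 0.009  0.001 -0.017] w 0.85
grip t 66.59 p [ 0.6228 -0.2953  0.0079] F [-0.05  0.33  2.82] M [ 0.055 -0.037  0.02 ] w 0.407
up t 68.1 p [ 0.6216 -0.2947  0.1686] F [-0.85 -0.94 -1.99] M [0.002 0.036 0.037] w 0.407
over t 69.0 p [ 0.5911 -0.0731  0.1702] F [-0.2  -0.83 -1.15] M [-0.039 -0.035 -0.026] w 0.412
low t 70.07 p [ 0.5917 -0.0724  0.0611] F [ 0.37  0.25 -1.62] M [ 0.023 -0.01  -0.022] w 0.409
```

View pics/r10s.png

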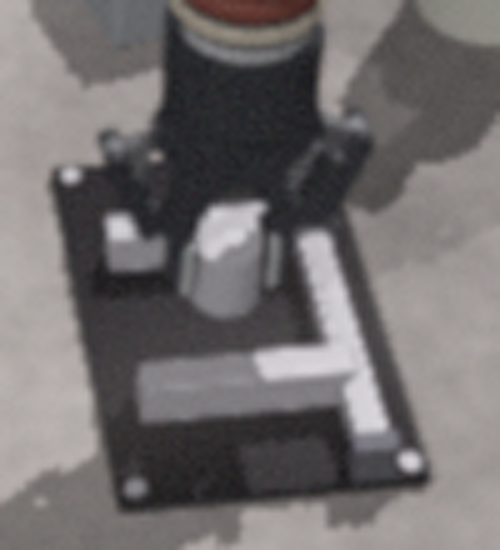

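```bash
python3 - <<'E'
from gauge import *
p=c2w(-.012,-.055+.026);z=.021
ctrl.move_straight([*p,z],velocity=.08)
while z>.011:
    z-=.0015; ctrl.move_straight([*p,z],velocity=.03); F=ctrl.read_ft_force()
    print(round(z,4),np.round(F,1))
    if F[2]>2: break
jaws.gripper_to(.75);st("rel")
ctrl.move_straight([*p,.17],velocity=.15)
h,y,s,t=gauge(.0575,.036,.0575)
crop(s,"r11s",280,200,370,300,6)
E
```

```text
0.0195 [-0. -0. -2.]
0.018 [ 0.   0.2 -1.5]
0.0165 [ 0.  -0.  -1.4]
0.015 [-3.3  0.1  6. ]
rel t 72.14 p [ 0.5907 -0.0722  0.0148] F [-0.02 -0.36 -0.18] M [-0.024 -0.012 -0.031] w 0.749
pinch t 76.52 p [0.6629 0.0067 0.0441] F [-0.22  0.15  2.94] M [ 0.016  0.183 -0.042] w 0.158
f0 [-1.08836774  0.18823018]
0.008499999999999997 [-1.38928305  1.25228153]
0.0079 [-0.46  2.58]
0.0073 [0.36 2.28]
0.0067 [-0.25  2.89]
0.0061 [0.01 2.98]
0.0055 [-0.16  2.37]
0.0049 [-0.02  2.56]
0.0043 [-0.46  2.32]
0.0037 [-0.18  2.41]
0.0031 [0.2  2.57]
0.0025 [0.2 2.7]
0.0019 [-0.29  3.83]
0.0013 [-0.05  4.54]
hold [0.   4.84] True
 t 82.45 p [ 0.6566 -0.0477  0.0441] F [0.72 5.04 5.52] M [ 0.603  0.11  -0.079] w 0.159
```

View pics/r11s.png

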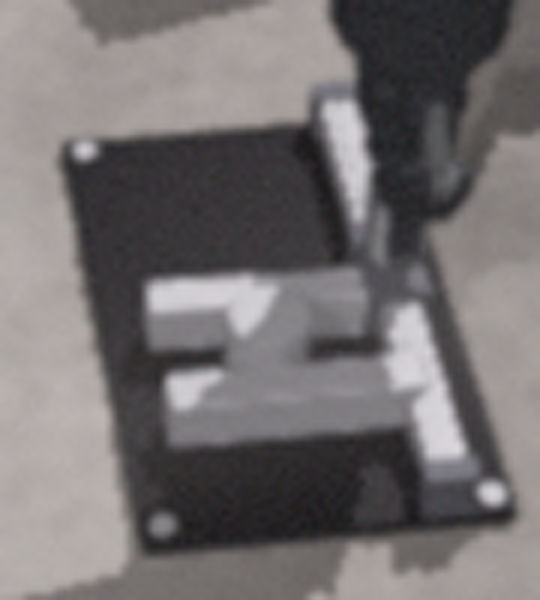

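```bash
python3 - <<'E'
from gauge import *
ctrl.move_straight([*c2w(.05,.0009),.043],velocity=.02);ctrl.sleep(.6);print(fy(),ctrl.read_clock())
ctrl.move_straight([*c2w(.05,.0575),.043],velocity=.06);st("open")
jaws.gripper_to(.5)
ctrl.move_straight([*c2w(.05,.0575),.20],velocity=.2)
q=np.array(ctrl.read_joints());q[0]=.6;q[1]-=.3;ctrl.goto_joints(q);st()
t=grab("top");s=grab("side")
crop(t,"r12t",265,150,355,215,8);crop(s,"r12s",280,200,370,300,6)
E
```

```text
[-0.6144797   5.52449619] 83.5
open t 84.59 p [0.6629 0.0067 0.0441] F [-1.46  0.28  5.5 ] M [ 0.062  0.178 -0.044] w 0.157
 t 87.7 p [0.4866 0.4216 0.3931] F [ 0.16  0.67 -0.3 ] M [-0.065  0.137 -0.014] w 0.502
```

View pics/r12t.png

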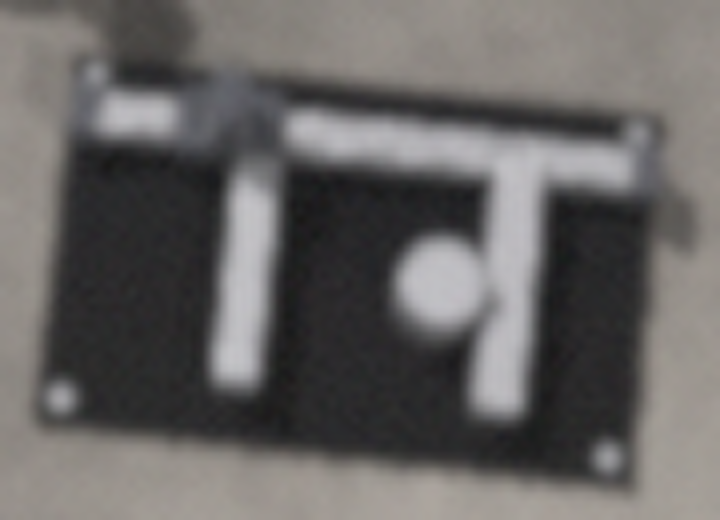

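```bash
python3 - <<'E'
from place import *
pick_cal((-.012,-.0365),.0155,.75)
put((.4404,.2566),np.radians(9.5),.026,.7,.007)
q=np.array(ctrl.read_joints());q[0]=-.5;ctrl.goto_joints(q);st()
t=grab("top");s=grab("side")
crop(t,"y13t",160,150,450,270,2.7);crop(s,"y13s",195,130,420,400,2)
E
```

```text
dn t 91.58 p [ 0.5908 -0.0798  0.0166] F [ 0.22 -0.76  0.29] M [ 0.004 -0.036 -0.035] w 0.752
grip t 91.95 p [ 0.5905 -0.0797  0.0165] F [0.08 0.86 4.12] M [ 0.05   0.219 -0.072] w 0.407
up t 93.39 p [ 0.5893 -0.0794  0.1687] F [ 0.19  0.21 -1.35] M [0.03  0.046 0.033] w 0.409
over t 94.77 p [0.441  0.256  0.1701] F [ 0.77 -0.02 -1.45] M [-0.019 -0.022 -0.014] w 0.412
low t 96.12 p [0.4412 0.2569 0.027 ] F [-0.58 -1.11 -0.03] M [-0.03   0.008 -0.059] w 0.416
z 0.012499999999999992 [-2.2 -0.5  4.9]
rel t 98.73 p [0.4404 0.2566 0.0125] F [-0.46 -0.6  -0.42] M [-0.016 -0.069 -0.055] w 0.7
 t 101.73 p [ 0.4777 -0.1755  0.1986] F [ 0.87  0.63 -0.15] M [-0.013 -0.067 -0.008] w 0.7
```

View pics/y13t.png

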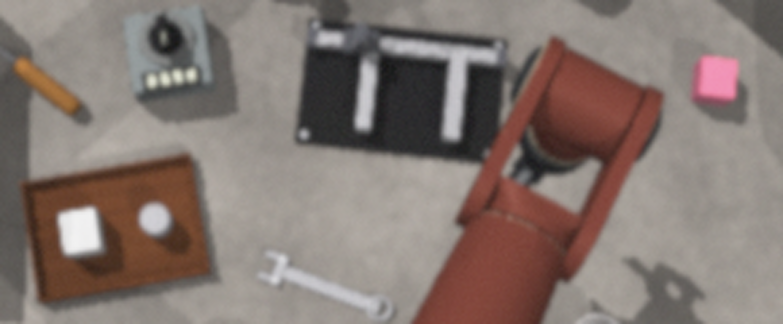

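View pics/y13s.png

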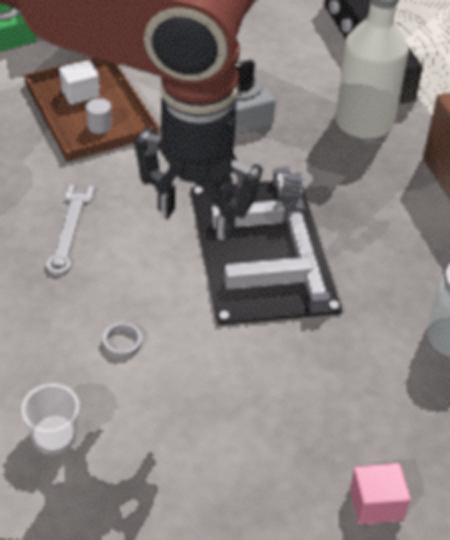

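```bash
python3 - <<'E'
from gauge import *
p=c2w(.05,.0575)
ctrl.move_pose([*p,.17],Rd(CY+np.pi/2));jaws.gripper_to(.5)
ctrl.move_straight([*p,.043],velocity=.12)
jaws.gripper_to(0,25);f0=fy()
y=-.030;ctrl.move_straight([*c2w(.05,y),.043],velocity=.05);st("near")
while y>-.040:
    y-=.0006;ctrl.move_straight([*c2w(.05,y),.043],velocity=.02);f=fy(4)-f0;print(round(y,4),f.round(2))
    if f[1]>5.5: break
jaws.gripper_to(.5);st("rel")
ctrl.move_straight([*c2w(.05,y),.20],velocity=.15)
q=np.array(ctrl.read_joints());q[0]=.9;q[1]-=.4;ctrl.goto_joints(q);ctrl.sleep(.5);st()
t=grab("top");s=grab("side")
crop(t,"z14t",160,140,450,270,2.7);crop(s,"z14s",280,200,370,300,6)
cv2.imwrite("pics/z14.png",s["image"][:,:,::-1])
E
```

```text
near t 107.27 p [ 0.6528 -0.08    0.044 ] F [-2.13  1.62  5.32] M [ 0.203  0.22  -0.055] w 0.154
-0.0306 [-0.72  1.3 ]
-0.0312 [-0.36  2.22]
-0.0318 [-0.52  1.93]
-0.0324 [-0.47  1.62]
-0.033 [-0.08  3.42]
-0.0336 [-0.38  6.1 ]
rel t 109.56 p [ 0.6514 -0.084   0.0424] F [-0.15 -0.5   0.14] M [-0.001  0.035 -0.006] w 0.498
 t 113.87 p [0.3249 0.5288 0.4554] F [-0.53  0.64  0.11] M [-0.155  0.072 -0.07 ] w 0.498
```

View pics/z14t.png

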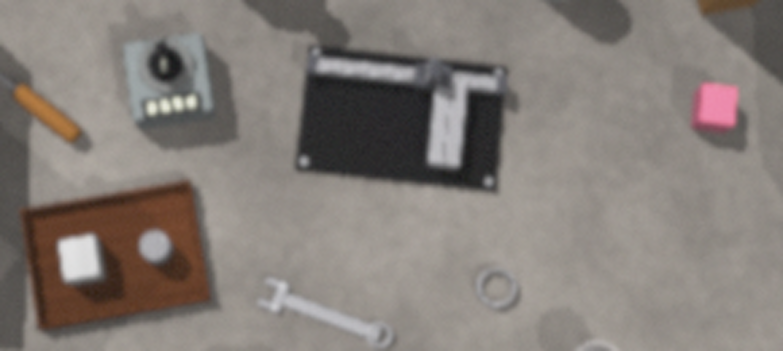

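View pics/z14s.png

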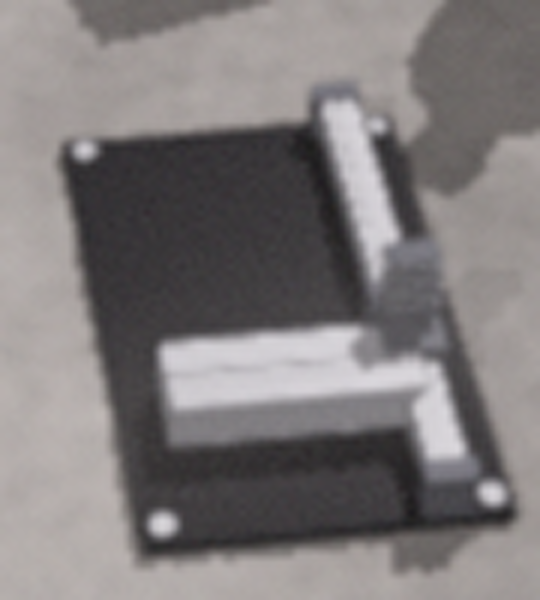

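View pics/z14.png

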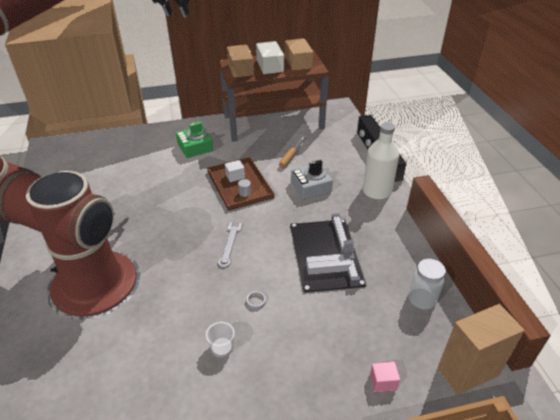

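Both parts stand in the tray: block at about (190,235) and rod at about (217,231) in the top view. The caliper is shut, the knob's mark points at the digits, and the bystanders haven't moved.

```bash
python3 - <<'E'
from rig import ctrl
print(ctrl.read_clock()); ctrl.sign_off()
E
```

```text
113.9667
the job is handed in; nothing more can be done
```

The job is done and handed in at about 114 s; `sign_off` gives no verdict, so success rests on my own checks below.

- **Knob:** I turned it anticlockwise about 2.1 rad until the wrist felt the stop (about 1.2 N m). In the pictures its mark now points at the digits. While turning, the side force on the knob reached about 25 N because the grip was slightly off its axis.
- **Parts present:** I saw no tube in either view, so I took it as absent. I gauged the block (the silver-white one, not the pink look-alike) and then the rod. The rod was knocked aside early on, so I located it again before gripping it.
- **Gauging:** For both parts the force was steady at about 2.5–2.7 N while sliding, then rose to about 5.5–6 N once both jaws touched. I estimate 3–5 N on the part. Jaw tilt and the contact force itself can't be read directly.
- **Last checks:** The block and rod stand in the tray, clear of its walls. The jaws meet with no visible gap, and the closing force rose where shut was expected. The bystanders look unmoved, and the arm is clear of everything.
- **Disagreements:** The two cameras differed by up to about 4 mm on most things and about 12 mm on the tray centre. I used values averaged or chosen between the two views, and the grasps and placings worked at those positions.

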